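# Put away the microscope optics and the rail clamp

## Task

The microscope session is over: sort the parts left on the bench into their trays, each standing upright as it does now and let go. The two objectives go into the yellow objective tray and the two black filter cubes into the black tray, one to a bay; the rod clamp still sitting in the T-slot rail has to be slid along the slot to the rail's open end and out, without wrenching it against the rail, and goes into the empty bay of the blue hardware tray. Set the glass optics down, do not drop them, and leave the little rack of sample vials where it stands.

Things in the scene. Friction and masses are not known exactly. Their poses are not given: they have to be found in the camera images.
- objective_green: Microscope objective with a green ring: chromed round barrel standing nose up, 56 mm high, about 160 g. 32 mm diameter from 6 to 42 mm up (grip here), tapering to an 18 mm nose; stands on its 25 mm threaded end. Origin: centre of the underside, z up; its turn about z means nothing.
- objective_red: Microscope objective with a red ring: chromed round barrel standing nose up, 56 mm high, about 160 g. 32 mm diameter from 6 to 42 mm up (grip here), tapering to an 18 mm nose; stands on its 25 mm threaded end. Origin: centre of the underside, z up; its turn about z means nothing.
- cube_amber: Filter cube with orange filters: black block with a steel ring and round orange window on top. 38 mm along its x, 32 mm along its y, 36 mm high (38 with the ring), about 90 g. Its x faces are flat (best to grip); a filter ring stands 2 mm proud of the -y face. Origin: centre of the underside, z up.
- cube_red: Filter cube with red filters: black block with a steel ring and round red window on top. 38 mm along its x, 32 mm along its y, 36 mm high (38 with the ring), about 90 g. Its x faces are flat (best to grip); a filter ring stands 2 mm proud of the -y face. Origin: centre of the underside, z up.
- clamp: Rod clamp, its T-foot in the rail's slot, free to slide. Grey block 30 (x, along the rail) by 28 by 30 mm high, 14 to 44 mm above its origin (grip it, best across x); black knob, 21 mm wide, 9 high on top. Below: neck 8 mm wide, 9 high; foot 30 (x) by 26 by 5 mm, on which it stands when out. About 130 g. Origin: centre of the foot's underside, z up; in the rail 8 mm above the bench.
- rail: Aluminium T-slot rail, fixed: 220 mm along its x, 44 wide, 22 high, small dark feet out to 44 mm each side. Slot along x, 12 mm wide (2 mm play each side of the clamp's neck), over a 30 mm wide cavity. Open at -x (x = -110 mm, towards the robot); a black plate closes +x. The clamp lifts out freely once its origin is beyond x = -125 mm. Origin: centre of the underside, z up.
- objective_tray: Objective tray: yellow walls, dark grey bay floors each with a white circle. 150 (x) by 80 (y) mm, 12 high; floor, walls 4 mm thick. A divider at x = 0 makes two bays, 69 by 72 mm inside, centred at x = -36.5 mm (nearer the robot) and +36.5 mm, y = 0. Origin: centre of the underside. Fixed.
- cube_tray: Filter cube tray: black walls, light grey bay floors each with a black square outline. 150 (x) by 80 (y) mm, 12 high; floor, walls 4 mm thick. A divider at x = 0 makes two bays, 69 by 72 mm inside, centred at x = -36.5 mm (nearer the robot) and +36.5 mm, y = 0. Origin: centre of the underside. Fixed.
- hardware_tray: Hardware tray: all blue. 150 (x) by 80 (y) mm, 12 high; floor, walls 4 mm thick. A divider at x = 0 makes two bays, 69 by 72 mm inside, centred at x = -36.5 mm (nearer the robot) and +36.5 mm, y = 0. Origin: centre of the underside. Fixed. The bay at +x (farther from the robot) holds fixed T-nuts and screws, to 21 mm high; the -x bay is empty, for the clamp.
- vial_rack: Bystander, to be left alone: small white block 44 x 44 mm, 24 mm high, carrying four capped vials to 47 mm high, caps white and yellow; loose, 140 g. Origin: centre of the underside.

How it is judged:
At the end, for the whole second after the job is handed in: Both objectives upright (within 7 deg) on their tray's floor, one per bay; both cubes likewise in the black tray; the clamp on its foot in the empty near bay of the blue tray; all released and at rest; vial rack upright, within 20 mm of its start ((((x of objective_green in the frame of objective_tray between 0.008 and 0.066 m and y of objective_green in the frame of objective_tray between -0.03 and 0.03 m and z of objective_green in the frame of objective_tray between 0.001 and 0.008 m and angle between objective_green's own z axis and vertical below 0.12 rad) and (x of objective_red in the frame of objective_tray between -0.066 and -0.008 m and y of objective_red in the frame of objective_tray between -0.03 and 0.03 m and z of objective_red in the frame of objective_tray between 0.001 and 0.008 m and angle between objective_red's own z axis and vertical below 0.12 rad)) or ((x of objective_green in the frame of objective_tray between -0.066 and -0.008 m and y of objective_green in the frame of objective_tray between -0.03 and 0.03 m and z of objective_green in the frame of objective_tray between 0.001 and 0.008 m and angle between objective_green's own z axis and vertical below 0.12 rad) and (x of objective_red in the frame of objective_tray between 0.008 and 0.066 m and y of objective_red in the frame of objective_tray between -0.03 and 0.03 m and z of objective_red in the frame of objective_tray between 0.001 and 0.008 m and angle between objective_red's own z axis and vertical below 0.12 rad))) and (((x of cube_amber in the frame of cube_tray between 0.008 and 0.066 m and y of cube_amber in the frame of cube_tray between -0.03 and 0.03 m and z of cube_amber in the frame of cube_tray between 0.001 and 0.008 m and angle between cube_amber's own z axis and vertical below 0.12 rad) and (x of cube_red in the frame of cube_tray between -0.066 and -0.008 m and y of cube_red in the frame of cube_tray between -0.03 and 0.03 m and z of cube_red in the frame of cube_tray between 0.001 and 0.008 m and angle between cube_red's own z axis and vertical below 0.12 rad)) or ((x of cube_amber in the frame of cube_tray between -0.066 and -0.008 m and y of cube_amber in the frame of cube_tray between -0.03 and 0.03 m and z of cube_amber in the frame of cube_tray between 0.001 and 0.008 m and angle between cube_amber's own z axis and vertical below 0.12 rad) and (x of cube_red in the frame of cube_tray between 0.008 and 0.066 m and y of cube_red in the frame of cube_tray between -0.03 and 0.03 m and z of cube_red in the frame of cube_tray between 0.001 and 0.008 m and angle between cube_red's own z axis and vertical below 0.12 rad))) and x of clamp in the frame of hardware_tray between -0.066 and -0.008 m and y of clamp in the frame of hardware_tray between -0.03 and 0.03 m and z of clamp in the frame of hardware_tray between 0.001 and 0.008 m and angle between each of clamp, vial_rack's own z axis and vertical below 0.12 rad and distance of vial_rack from where it was at the start of the episode below 0.02 m and linear speed of each of objective_green, objective_red, cube_amber, cube_red, clamp below 0.02 m/s and angular speed of each of objective_green, objective_red, cube_amber, cube_red, clamp below 0.3 rad/s); the robot touches nothing.
It fails at once if the vial rack was disturbed (moved over 20 mm or tipped over 15 degrees) (distance of vial_rack from where it was at the start of the episode above 0.02 m or angle between vial_rack's own z axis and vertical above 0.26 rad).
It fails at once if the clamp was wrenched against the rail (over 90 N) (contact force between clamp and rail above 90 N).
It fails at once if an optic was dropped (fell freely faster than 0.6 m/s, about 18 mm) ((linear speed of objective_green above 0.6 m/s and contact force between objective_green and anything else below 0.02 N) or (linear speed of objective_red above 0.6 m/s and contact force between objective_red and anything else below 0.02 N) or (linear speed of cube_amber above 0.6 m/s and contact force between cube_amber and anything else below 0.02 N) or (linear speed of cube_red above 0.6 m/s and contact force between cube_red and anything else below 0.02 N)).
It also fails if it takes over 118 s, if anything falls off the work surface, if the arm or the gripper's body presses on something with over 40 N, if the wrist force passes 120 N, or if a joint passes its speed limit or range.

## Robot

A 6-joint arm with a two-finger parallel gripper is mounted at the origin on the work surface. World frame = base frame: x ahead of the robot, y to its left, z up, the work surface at z = 0. Lengths are in m, angles in rad, forces in N, time in s.
With the tool pointing down it reaches from about 0.3 to 0.75 m from the base axis. Payload 8.5 kg.
Tool frame: the origin (TCP) lies on the centre line of the jaws, within the pads' length; the fingertips stand 22 mm ahead of it and the grasp point (between the pads) lies 3 mm ahead of it; z points along the fingers, y is the line along which they close (so a half turn about z gives the same grasp; the last joint's range is limited). The gripper opens to 85 mm and grips with 20 to 120 N. Pads are 22 mm wide; open, the fingers measure 114 mm over their backs; the gripper's body (76 mm by 85 mm) begins 54 mm behind the grasp point. The pads swing forward as they close: fully open they stand 13 mm farther back than shut.
Start: joints at [1.017, 0.381, 1.297, -0, 1.464, -0.215], TCP at [0.183, 0.519, 0.253] pointing down, gripper open.
Joint ranges: [-3.11, 3.11], [-0.89, 2.33], [0.22, 2.48], [-1.42, 4.56], [0.17, 2.85], [-2.88, 2.88]. Speed limits (rad/s): [2.39, 2.39, 3.14, 3.14, 3.14, 3.14].

## Interface

Orientations are given as a rotation vector (axis times angle).
In Python, from cell import robot gives the robot as it stands.
- The arm moves only by the tool carry_out, never from a script. Its arguments are lists of equal length, an entry for each row: "translation": the shift along the tool's x, y, z in m, a list of three; "roll": the turn about the tool's z in degrees. A call has exactly 10 rows; each row shifts and turns the commanded pose from where the row before left it, along the tool's axes as they then stand; what a row does not reach is not made up. A row lasts 1/12 s, in which the tool goes at most 41.7 mm and 7.16 degrees, less where a joint would pass 70% of its speed; a pose out of reach is approached as far as the arm can. A call with a gripper value outside its range is refused whole. "gripper" is the closure, from -1 (fully open) to 1 (shut), so that 0 is half open, set as the call begins (left out, the last holds). The fingers move at their own pace and stop on an object; "newtons" is the grip in N (left out, the last holds). Time passes only in rows, so rows that do not move let the fingers close, or fill a call up. It gives the time, the measured TCP pose, the force, the opening and the grip force at its end, in the units of the state.
- robot.sense(): the state, without advancing time (a new reading comes with each control period).
- robot.read_camera(name): name is "scene" or "top"; returns the picture (400x640x3 uint8, red, green, blue); there is no depth.
- robot.get_calibration(name): a dict with "fx", "fy", "cx", "cy" (pixels), "pose" (4x4, takes a point from camera to world coordinates). Camera axes: x right, y down, z forward; pixel columns grow to the right and rows downward; lengths in m; the calibration is good to about 2 mm. A picture is of the moment at which its call begins. get_calibration takes no time and is no camera call.
- robot.hand_in(): hands the job in; it is judged then, once.
Trained networks look in the newest picture that a camera, given by its name, has taken for a name from the list of things; names that differ only in an ending like _2 or _b are one class to them, and where a whole thing is asked for, a point or a joint stands for the part that bears it (a point fixed in the world has none). Each returns a list of dicts, best first, with "confidence" (0 to 1); they miss things now and then, are a little off and sometimes report something else, mostly with a low value. They report only what shows in the picture. A call takes as long as a camera call.
- robot.cut_out(camera, thing): "region" (400x640 bool, what is visible of it) and "extent" ([centre column, centre row, width, height] in pixels, round what is visible of it).
- robot.tip_of(camera, thing): "pixel" ([column, row] in pixels: a listed point, or the origin of a listed thing).
The state is a dict: "clock": time; "joint_positions": joint angles; "qd": joint speeds; "tau": joint torques, N m; "tcp_pos": TCP position; "ee_rot": TCP orientation; "ft_force": force on the tool from outside, world axes, zero at the start; "ft_torque": the same for the moment, N m; "finger_gap": finger opening in m; "finger_force": force on a finger pad.
Only numpy, scipy, OpenCV 4.12 (cv2) and the standard library are available. Lean on these libraries where they do the work, as an engineer would, in place of code of your own. Each camera call takes 0.05 s, during which the arm holds its last target. There are 200 camera calls.

## Working session

There is one attempt and no reset: what is moved stays moved. The work goes in short steps, Python scripts to look and compute and a tool call to move; the robot and the scene stay as the last step left them, time stands still between calls to the robot, and variables do not carry over. Pictures are saved under pics/ and viewed, at most 14 in all, crops included, and the job is handed in when it is done.

Besides the shell and the picture viewer there is one more tool, called after "Call:" by a JSON object that holds its "name" and its "arguments", one argument or row to a line. carry_out: Moves the arm, as the interface text tells. Its arguments: {"type":"object","properties":{"translation":{"type":"array","items":{"type":"array","items":{"type":"number"}}},"roll":{"type":"array","items":{"type":"number"}},"gripper":{"type":"number"},"newtons":{"type":"number"}},"required":["translation","roll"]}

```bash
mkdir -p pics
cat > h.py <<'E'
import numpy as np, cv2
from cell import robot
def ray(cam,px,z):
    c=robot.get_calibration(cam);T=np.array(c["pose"])
    d=T[:3,:3]@np.array([(px[0]-c["cx"])/c["fx"],(px[1]-c["cy"])/c["fy"],1.]);o=T[:3,3]
    return o+d*(z-o[2])/d[2]
def save(cam,name):
    im=robot.read_camera(cam);cv2.imwrite("pics/"+name,im[:,:,::-1]);return im
E
python3 - <<'E'
from h import *
np.set_printoptions(precision=4,suppress=True)
for c in("top","scene"):
    save(c,c+"0.png");k=robot.get_calibration(c);print(c,k["fx"],k["cx"],k["cy"],np.array(k["pose"]))
for n in "objective_green objective_red cube_amber cube_red clamp rail objective_tray cube_tray hardware_tray vial_rack".split():
    z={"clamp":.008}.get(n,0)
    for c in("top","scene"):
        for r in robot.tip_of(c,n)[:2]: print(n,c,np.round(r["pixel"],1),round(r["confidence"],2),ray(c,r["pixel"],z)[:2])
print(robot.sense())
E
```

```text
top 417.2369536849674 323.4692197036133 196.33436605085018 [[ 0.081  -0.9728  0.217   0.3425]
 [-0.9967 -0.0781  0.0218  0.0004]
 [-0.0042 -0.218  -0.9759  0.9101]
 [ 0.      0.      0.      1.    ]]
scene 462.93960317026034 314.34455314201017 201.91888680384423 [[-0.0944  0.5527 -0.828   1.2812]
 [ 0.9955  0.0449 -0.0835  0.0575]
 [-0.009  -0.8322 -0.5544  0.5332]
 [ 0.      0.      0.      1.    ]]
objective_green top [373.7 230.8] 0.46 [ 0.4765 -0.0954]
objective_green scene [280.3 197.8] 0.63 [ 0.4751 -0.0959]
objective_red top [243.4 241.3] 0.49 [0.4306 0.1869]
objective_red scene [412.9 193.8] 0.68 [0.4369 0.183 ]
cube_amber scene [320.7 186.5] 0.93 [ 0.4233 -0.0148]
cube_red top [195.4 229.1] 0.78 [0.4487 0.2955]
clamp top [452.8 199.5] 0.76 [ 0.5588 -0.2648]
clamp scene [191.3 208.8] 0.89 [ 0.5417 -0.2659]
clamp scene [415.  192.1] 0.74 [0.4426 0.1861]
rail top [451.1 207.3] 0.9 [ 0.5427 -0.2636]
rail top [455.7 200.7] 0.6 [ 0.5585 -0.2736]
rail scene [189.5 213.1] 0.68 [ 0.5457 -0.2696]
rail scene [291.3 244.3] 0.19 [ 0.6274 -0.0517]
objective_tray top [288.2 162.8] 0.91 [0.
[... 158 characters left out ...]
6321 -0.045 ]
hardware_tray top [208.8 167.9] 0.74 [0.59   0.2858]
hardware_tray scene [472.4 238.2] 0.77 [0.5817 0.28  ]
vial_rack top [283.7 231.5] 0.59 [0.4591 0.1013]
vial_rack scene [379.5 200.2] 0.66 [0.4675 0.1119]
{'clock': 1.1, 'joint_positions': array([ 1.0167,  0.3806,  1.2974, -0.    ,  1.4636, -0.2153]), 'qd': array([ 0.001 , -0.0011,  0.0006,  0.0014,  0.0005,  0.0007]), 'tau': array([  0.001 , -44.8326, -23.1462,  -0.0002,   0.0006,  -0.    ]), 'tcp_pos': array([0.1828, 0.5187, 0.2533]), 'ee_rot': array([0.5296, 3.0966, 0.0001]), 'ft_force': array([-0.5778,  0.3214,  0.3955]), 'ft_torque': array([0.0384, 0.0353, 0.0201]), 'finger_force': 0.0, 'finger_gap': 0.08515554280520266}
```

Run:
```python
import cv2
a=cv2.imread("pics/top0.png");print(a.shape)
cv2.imwrite("pics/top0c.png",cv2.resize(a[120:300,150:500],(800,411),interpolation=3))
a=cv2.imread("pics/scene0.png")
cv2.imwrite("pics/scene0c.png",cv2.resize(a[140:320,120:520],(800,360),interpolation=3))
```

```text
(400, 640, 3)
```

View pics/top0c.png

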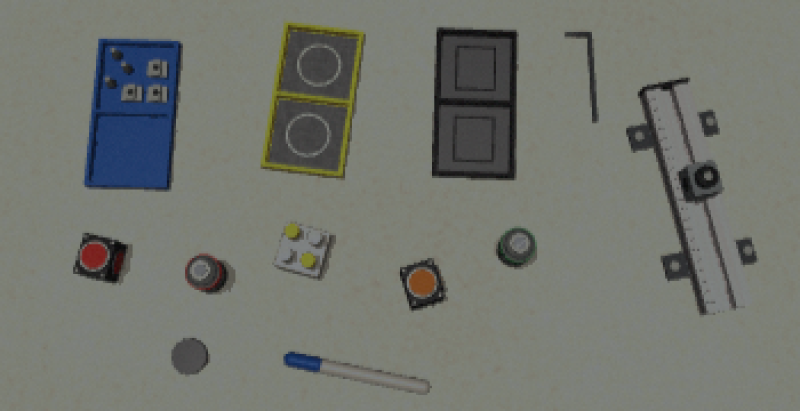

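View pics/scene0c.png

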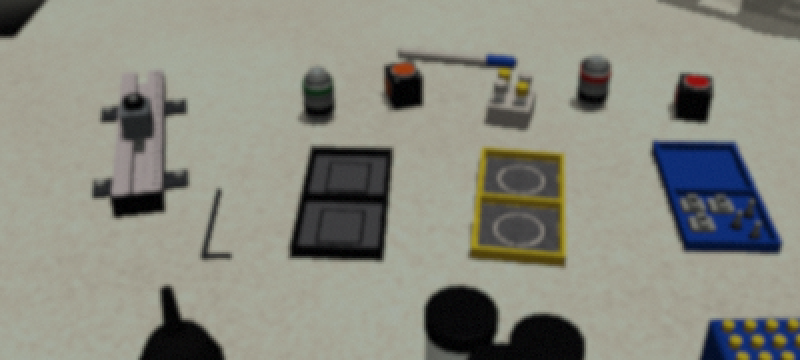

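The top view shows the blue tray (crop 130,115), yellow tray (313,100), black tray (475,103), and the rail (690,200) with the clamp knob at (706,177). It also shows red cube (95,256), red objective (203,270), vials (305,250), amber cube (423,283) and green objective (517,245). The scene view agrees. Next I fit model silhouettes to the network regions in both views.

```bash
cat > fit.py <<'E'
from h import *
from scipy.optimize import minimize
def box(x0,x1,y0,y1,z0,z1): return np.array([[x,y,z] for x in(x0,x1) for y in(y0,y1) for z in(z0,z1)])
def cyl(r,z): return np.array([[r*np.cos(t),r*np.sin(t),z] for t in np.linspace(0,6.28,24)])
obj=[np.vstack([cyl(.0125,0),cyl(.016,.006),cyl(.016,.042),cyl(.009,.056)])]
cube=[box(-.019,.019,-.016,.016,0,.036)]
tray=[box(-.075,.075,-.04,.04,0,.012)]
M=dict(objective_green=obj,objective_red=obj,cube_amber=cube,cube_red=cube,objective_tray=tray,cube_tray=tray,hardware_tray=tray,
 clamp=[np.vstack([box(-.015,.015,-.014,.014,.022,.052)]),np.vstack([cyl(.0105,.052),cyl(.0105,.061)])],
 rail=[box(-.11,.11,-.022,.022,0,.022)], vial_rack=[box(-.022,.022,-.022,.022,0,.024)])
S=4
def mask(cam,parts,p):
    k=robot.get_calibration(cam);T=np.linalg.inv(np.array(k["pose"]))
    m=np.zeros((400*S,640*S),np.uint8);c,s=np.cos(p[2]),np.sin(p[2])
    for P in parts:
        W=P@np.array([[c,s,0],[-s,c,0],[0,0,1]])+[p[0],p[1],0]
        q=W@T[:3,:3].T+T[:3,3];uv=q[:,:2]/q[:,2:]*[k["fx"],k["fy"]]+[k["cx"],k["cy"]]
        cv2.fillConvexPoly(m,cv2.convexHull(np.round((uv+.5)*S-.5).astype(np.int32)),1)
    return m
def getreg(cam,n,near):
    best=None
    for r in robot.cut_out(cam,n):
        e=r["extent"];w=ray(cam,e[:2],.015)
        if np.hypot(*(w[:2]-near))<.06 and (best is None or r["confidence"]>best[1]): best=(np.array(r["region"]).astype(np.uint8),r["confidence"])
    return best
def fit(n,p0,yaws,cams=("top","scene")):
    R={}
    for c in cams:
        b=getreg(c,n,p0)
        if b: R[c]=cv2.resize(b[0],None,fx=S,fy=S,interpolation=0)
    out=[]
    for use in ([tuple(R)]+[(c,) for c in R] if len(R)>1 else [tuple(R)]):
        def cost(p):
            t=0
            for c in use:
                m=mask(c,M[n],p);t+=1-(m&R[c]).sum()/max(1,(m|R[c]).sum())
            return t/len(use)
        best=None
        for y in yaws:
            s=np.array([[0,0,0],[.01,0,0],[0,.01,0],[0,0,.2]])
            r=minimize(cost,[*p0,y],method="Nelder-Mead",options=dict(initial_simplex=s+[*p0,y],maxiter=90,xatol=2e-4,fatol=1e-4))
            if best is None or r.fun<best.fun: best=r
        out.append((use,np.round(best.x,4),round(best.fun,3)))
    return out
E
cat > r.py <<'E'
from fit import *
for n,p,y in [("objective_green",(.476,-.096),[0]),("objective_red",(.434,.185),[0]),("cube_amber",(.423,-.015),[-.8,-.3,.3,.8,1.4]),("cube_red",(.449,.295),[-.8,-.3,.3,.8,1.4]),
 ("objective_tray",(.612,.107),[-.1]),("cube_tray",(.626,-.05),[0]),("hardware_tray",(.587,.283),[0]),("rail",(.545,-.267),[.2]),("clamp",(.55,-.266),[.2]),("vial_rack",(.463,.106),[-.2])]:
    for o in fit(n,p,y): print(n,*o)
from scipy.ndimage import label
E
time python3 r.py
```

```text
objective_green ('top', 'scene') [ 0.4783 -0.097   0.0204] 0.111
objective_green ('top',) [ 0.4797 -0.097  -0.033 ] 0.112
objective_green ('scene',) [ 0.4744 -0.0979  0.0826] 0.053
objective_red ('top', 'scene') [0.4312 0.1888 0.0841] 0.14
objective_red ('top',) [0.4327 0.1904 0.109 ] 0.141
objective_red ('scene',) [0.4271 0.1886 0.2263] 0.053
cube_amber ('top', 'scene') [ 0.4373 -0.011   0.3834] 0.125
cube_amber ('top',) [ 0.4382 -0.0102  0.4118] 0.088
cube_amber ('scene',) [ 0.4323 -0.0125  0.4054] 0.061
cube_red ('top', 'scene') [ 0.4375  0.2916 -0.1133] 0.11
cube_red ('top',) [ 0.4373  0.292  -0.1974] 0.107
cube_red ('scene',) [ 0.4335  0.2921 -0.0726] 0.058
objective_tray ('top', 'scene') [ 0.6121  0.109  -0.0526] 0.042
objective_tray ('top',) [ 0.6135  0.1097 -0.0428] 0.03
objective_tray ('scene',) [ 0.6102  0.1088 -0.0608] 0.022
cube_tray ('top', 'scene') [ 0.6204 -0.0501  0.0396] 0.037
cube_tray ('top',) [ 0.6213 -0.0496  0.0405] 0.038
cube_tray ('scene',) [ 0.6203 -0.0506  0.044 ] 0.031
hardware_tray ('top', 'scene') [0.5831 0.2848 0.0523] 0.04
hardware_tray ('top',) [0.5848 0.2852 0.0503] 0.024
hardware_tray ('scene',) [0.5814 0.2847 0.0481] 0.03
rail ('top', 'scene') [ 0.544 -0.266  0.288] 0.323
rail ('top',) [ 0.5447 -0.2648  0.2955] 0.257
rail ('scene',) [ 0.5418 -0.2673  0.2808] 0.378
clamp ('top', 'scene') [ 0.5532 -0.2626  0.2934] 0.114
clamp ('top',) [ 0.5534 -0.2623  0.3282] 0.076
clamp ('scene',) [ 0.5508 -0.2633  0.2831] 0.144
vial_rack ('top', 'scene') [ 0.4604  0.1024 -0.1584] 0.198
vial_rack ('top',) [ 0.4615  0.1023 -0.1638] 0.105
vial_rack ('scene',) [ 0.4532  0.103  -0.1744] 0.217
real	0m37.649s
user	0m25.540s
sys	0m9.422s
```

Run:
```python
import cv2,numpy as np
a=cv2.imread("pics/top0.png")
f=lambda x0,x1,y0,y1:cv2.convertScaleAbs(cv2.resize(a[y0:y1,x0:x1],(400,300) ,interpolation=2),alpha=2.2)
# cubes (10x), red cube cols175-215 rows 216-246 ; amber cols 316-356 rows 228-258
u=np.hstack([f(175,215,216,246),f(316,356,228,258)])
b=cv2.convertScaleAbs(cv2.resize(a[145:265,415:495],(400,600),interpolation=2),alpha=2)
cv2.imwrite("pics/z1.png",u);cv2.imwrite("pics/z2.png",b)
```

```text
(no output)
```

View pics/z1.png

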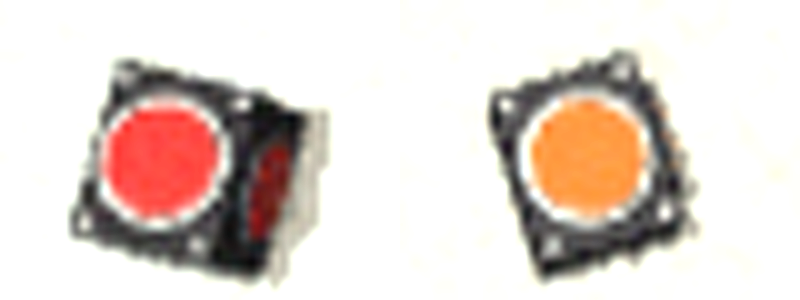

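View pics/z2.png

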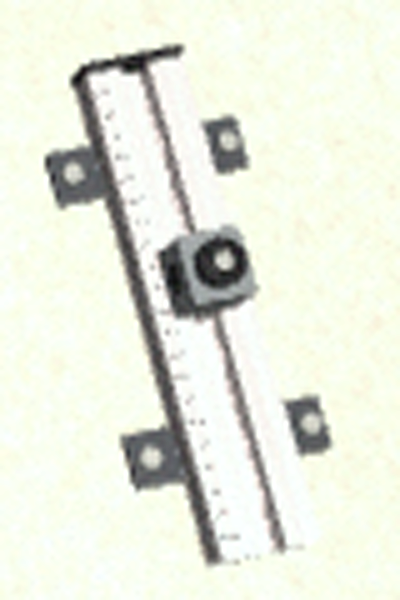

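Zoomed views: the red cube's top screws are at (125,75), (245,102), (82,220) and (198,245), with its filter face to the right. The amber cube's are at (505,105), (622,68), (550,247) and (665,210). The rail slot runs from (147,70) to (283,545), and the clamp knob is at (223,262).

Run:
```python
from h import *
np.set_printoptions(precision=4,suppress=True)
im=cv2.imread("pics/top0.png")
def cubef(x0,y0,pts):
    W=np.array([ray("top",(x0+x/10-.5,y0+y/10-.5),.036)[:2] for x,y in pts])
    tl,tr,bl,br=W; v=(tl-bl)+(tr-br);w=(tl-tr)+(bl-br)
    print("cube",W.mean(0),"yaw",np.arctan2(v[1],v[0]),np.arctan2(-w[0],w[1]),np.hypot(*v)/2,np.hypot(*w)/2)
cubef(175,216,[(125,75),(245,102),(82,220),(198,245)])
cubef(316,228,[(105,105),(222,68),(150,247),(265,210)])
q=lambda x,y,z:ray("top",(415+x/5-.5,145+y/5-.5),z)[:2]
a,b=q(147,70,.022),q(283,545,.022);d=a-b;print("slot",a,b,np.arctan2(d[1],d[0]),np.hypot(*d))
print("near end edge",q(215,560,.022),q(300,547,.022)); print("knob",q(223,262,.061))
# feet bolts
print("feet",[q(*p,.006) for p in((73,173),(229,142),(152,457),(310,424))])
hsv=cv2.cvtColor(im,cv2.COLOR_BGR2HSV)
for n,(x,y) in dict(red=(191,232),amber=(335,244)).items():
    m=np.zeros(im.shape[:2],np.uint8);m[y-9:y+9,x-9:x+9]=1
    g=(hsv[...,1]>130)&(hsv[...,2]>90)&(m>0);ys,xs=np.where(g);print(n,g.sum(),xs.mean(),ys.mean(),ray("top",(xs.mean(),ys.mean()),.038)[:2])
for c in [(203/2.286,270/2.286),(517/2.286,243/2.286)]: print("nose",ray("top",(150+c[0]-.5,120+c[1]-.5),.056)[:2])
# tray circles/squares
for n,c in dict(objF=(320,65),objN=(307,135),cubF=(475,69),cubN=(474,139)).items(): print(n,ray("top",(150+c[0]/2.286-.5,120+c[1]/2.286-.5),.004)[:2])
```

```text
cube [0.4387 0.2928] yaw -0.15607971434190754 -0.1341235156351868 0.03142807926192998 0.02591039559378627
cube [ 0.4384 -0.0103] yaw 0.37654614202208986 0.38880340217546294 0.03106807865742787 0.025527751385081072
slot [ 0.6473 -0.2397] [ 0.4416 -0.3008] 0.28854439811144095 0.21459914996646695
near end edge [ 0.433  -0.2722] [ 0.4413 -0.3079]
knob [ 0.5527 -0.2622]
feet [array([ 0.6019, -0.2119]), array([ 0.6219, -0.2813]), array([ 0.4769, -0.2494]), array([ 0.4969, -0.3177])]
red 92 190.66304347826087 231.54347826086956 [0.4384 0.2923]
amber 93 334.247311827957 243.27956989247312 [ 0.4381 -0.0107]
nose [0.4318 0.1868]
nose [ 0.4789 -0.093 ]
objF [0.6507 0.1072]
objN [0.5777 0.1128]
cubF [ 0.6589 -0.0475]
cubN [ 0.5867 -0.0511]
```

Call:
{"name": "carry_out", "arguments": {
  "translation": [
    [0, 0, 0],
    [0, 0, 0],
    [0, 0, 0],
    [-0.02, -0.027, 0.01],
    [-0.02, -0.027, 0.01],
    [-0.02, -0.027, 0.01],
    [-0.02, -0.027, 0.01],
    [-0.02, -0.027, 0.01],
    [-0.02, -0.027, 0.01],
    [-0.02, -0.027, 0.01]
  ],
  "roll": [-6.5, -6.5, -6.4, 0, 0, 0, 0, 0, 0, 0],
  "gripper": -0.4,
  "newtons": 30
}}

```text
clock: 2.93
tcp_pos: [0.3234, 0.3283, 0.1831]
ee_rot: [-0.0, 3.141, 0.001]
ft_force: [1.9, -0.1, 0.2]
finger_gap: 0.0596
finger_force: 0.0
```

Call:
{"name": "carry_out", "arguments": {
  "translation": [
    [-0.022, -0.028, 0.012],
    [-0.022, -0.028, 0.012],
    [-0.022, -0.028, 0.012],
    [-0.022, -0.028, 0.012],
    [-0.02, -0.03, 0.015],
    [0, 0, 0],
    [0, 0, 0],
    [0, 0, 0],
    [0, 0, 0],
    [0, 0, 0]
  ],
  "roll": [0, 0, 0, 0, 0, 0, 0, 0, 0, 0]
}}

```text
clock: 3.77
tcp_pos: [0.4303, 0.1886, 0.1208]
ee_rot: [-0.003, 3.141, 0.0]
ft_force: [0.9, 0.7, -0.4]
finger_gap: 0.06
finger_force: 0.0
```

Call:
{"name": "carry_out", "arguments": {
  "translation": [
    [0, 0, 0.022],
    [0, 0, 0.022],
    [0, 0, 0.021],
    [0, 0, 0.01],
    [0, 0, 0.01],
    [0, 0, 0],
    [0, 0, 0],
    [0, 0, 0],
    [0, 0, 0],
    [0, 0, 0]
  ],
  "roll": [0, 0, 0, 0, 0, 0, 0, 0, 0, 0]
}}

```text
clock: 4.6
tcp_pos: [0.431, 0.1879, 0.036]
ee_rot: [-0.0, 3.14, 0.0]
ft_force: [0.2, 0.2, 0.1]
finger_gap: 0.0593
finger_force: 0.0
```

Call:
{"name": "carry_out", "arguments": {
  "translation": [
    [0, 0, 0],
    [0, 0, 0],
    [0, 0, 0],
    [0, 0, 0],
    [0, 0, 0],
    [0, 0, 0],
    [0, 0, 0],
    [0, 0, 0],
    [0, 0, -0.01],
    [0, 0, -0.01]
  ],
  "roll": [0, 0, 0, 0, 0, 0, 0, 0, 0, 0],
  "gripper": 1
}}

```text
clock: 5.43
tcp_pos: [0.4302, 0.1875, 0.0551]
ee_rot: [-0.0, -3.14, 0.001]
ft_force: [-0.1, 0.4, -1.7]
finger_gap: 0.0311
finger_force: 30.2
```

Call:
{"name": "carry_out", "arguments": {
  "translation": [
    [0, 0, -0.025],
    [0, 0, -0.03],
    [-0.02, -0.01, -0.02],
    [-0.025, -0.013, 0],
    [-0.025, -0.013, 0],
    [-0.025, -0.013, 0],
    [-0.025, -0.013, 0],
    [-0.025, -0.0145, 0],
    [0, 0, 0],
    [0, 0, 0]
  ],
  "roll": [0, 0, 0, 0, 0, 0, 0, 0, 0, 0]
}}

```text
clock: 6.27
tcp_pos: [0.576, 0.1103, 0.1294]
ee_rot: [-0.003, -3.14, -0.0]
ft_force: [-0.3, 0.9, -1.4]
finger_gap: 0.0312
finger_force: 30.3
```

Call:
{"name": "carry_out", "arguments": {
  "translation": [
    [0, 0, 0],
    [0, 0, 0.02],
    [0, 0, 0.025],
    [0, 0, 0.02],
    [0, 0, 0.01],
    [0, 0, 0.005],
    [0, 0, 0.005],
    [0, 0, 0],
    [0, 0, 0],
    [0, 0, 0]
  ],
  "roll": [0, 0, 0, 0, 0, 0, 0, 0, 0, 0]
}}

```text
clock: 7.1
tcp_pos: [0.5761, 0.1112, 0.0463]
ee_rot: [0.0, 3.14, -0.0]
ft_force: [0.0, -0.6, -1.5]
finger_gap: 0.0308
finger_force: 30.3
```

Call:
{"name": "carry_out", "arguments": {
  "translation": [
    [0, 0, 0.002],
    [0, 0, 0.002],
    [0, 0, 0.0015],
    [0, 0, 0],
    [0, 0, 0],
    [0, 0, 0],
    [0, 0, 0],
    [0, 0, 0],
    [0, 0, 0],
    [0, 0, 0]
  ],
  "roll": [0, 0, 0, 0, 0, 0, 0, 0, 0, 0]
}}

```text
clock: 7.93
tcp_pos: [0.5757, 0.1111, 0.0399]
ee_rot: [0.0, 3.141, -0.0]
ft_force: [-0.3, 0.6, -1.9]
finger_gap: 0.0314
finger_force: 30.3
```

Call:
{"name": "carry_out", "arguments": {
  "translation": [
    [0, 0, 0],
    [0, 0, 0],
    [0, 0, 0],
    [0, 0, 0],
    [0, 0, 0],
    [0, 0, -0.01],
    [0, 0, -0.03],
    [0, 0, -0.035],
    [0, 0, -0.025],
    [0, 0, 0]
  ],
  "roll": [0, 0, 0, 0, 0, 0, 0, 0, 0, 0],
  "gripper": -0.4
}}

```text
clock: 8.77
tcp_pos: [0.5778, 0.1112, 0.146]
ee_rot: [0.0, 3.131, -0.0]
ft_force: [0.7, -0.6, 0.6]
finger_gap: 0.0598
finger_force: 0.0
```

Call:
{"name": "carry_out", "arguments": {
  "translation": [
    [0.014, -0.0295, 0],
    [0.014, -0.0295, 0],
    [0.014, -0.0295, 0],
    [0.014, -0.0295, 0],
    [0.014, -0.0295, 0],
    [0.014, -0.0295, 0],
    [0.014, -0.029, 0],
    [0, 0, 0],
    [0, 0, 0],
    [0, 0, 0]
  ],
  "roll": [0, 0, 0, 0, 0, 0, 0, 0, 0, 0]
}}

```text
clock: 9.6
tcp_pos: [0.4778, -0.0946, 0.14]
ee_rot: [0.001, 3.141, 0.0]
ft_force: [-0.1, 1.0, -0.0]
finger_gap: 0.0597
finger_force: 0.0
```

Call:
{"name": "carry_out", "arguments": {
  "translation": [
    [0, 0, 0.03],
    [0, 0, 0.03],
    [0, 0, 0.024],
    [0, 0, 0.01],
    [0, 0, 0.01],
    [0, 0, 0],
    [0, 0, 0],
    [0, 0, 0],
    [0, 0, 0],
    [0, 0, 0]
  ],
  "roll": [0, 0, 0, 0, 0, 0, 0, 0, 0, 0]
}}

```text
clock: 10.43
tcp_pos: [0.478, -0.0948, 0.0365]
ee_rot: [-0.0, 3.14, -0.001]
ft_force: [0.2, -0.1, -0.4]
finger_gap: 0.0598
finger_force: 0.0
```

Run:
```python
from h import *
print(robot.sense()["tcp_pos"])
a=save("top","t1.png");b=save("scene","s1.png")
u=cv2.resize(a[120:300,150:500],(800,411),interpolation=2);v=cv2.resize(b[180:280,320:440],(216,180),interpolation=2)
u[:180,:216]=0;u[:180,:216]=v
cv2.imwrite("pics/c1.png",cv2.convertScaleAbs(u[:,:,::-1],alpha=1.8))
```

```text
[ 0.47801506 -0.09477133  0.03649453]
```

View pics/c1.png

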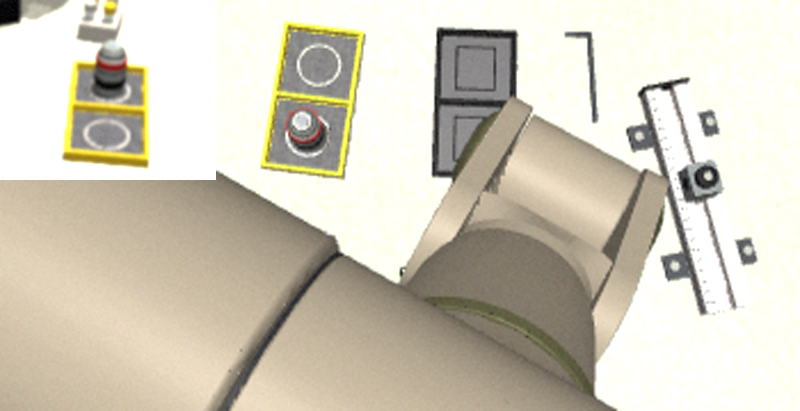

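The red objective stands upright in the near yellow bay (crop 303,127). The arm hides the green objective, and the gripper straddles its measured position.

Call:
{"name": "carry_out", "arguments": {
  "translation": [
    [0, 0, 0],
    [0, 0, 0],
    [0, 0, 0],
    [0, 0, 0],
    [0, 0, 0],
    [0, 0, 0],
    [0, 0, 0],
    [0, 0, -0.01],
    [0, 0, -0.02],
    [0, 0, -0.03]
  ],
  "roll": [0, 0, 0, 0, 0, 0, 0, 0, 0, 0],
  "gripper": 1
}}

```text
clock: 11.37
tcp_pos: [0.4764, -0.0943, 0.0946]
ee_rot: [-0.001, -3.136, -0.004]
ft_force: [1.3, 0.4, -2.1]
finger_gap: 0.0311
finger_force: 30.2
```

Call:
{"name": "carry_out", "arguments": {
  "translation": [
    [0, 0, -0.03],
    [0, 0, -0.03],
    [-0.021, 0.025, 0],
    [-0.0215, 0.0255, 0],
    [-0.0215, 0.0255, 0],
    [-0.0215, 0.0255, 0],
    [-0.0215, 0.0255, 0],
    [-0.0215, 0.025, 0],
    [-0.021, 0.025, 0],
    [-0.021, 0.025, 0]
  ],
  "roll": [0, 0, 0, 0, 0, 0, 0, 0, 0, 0]
}}

```text
clock: 12.2
tcp_pos: [0.6486, 0.1087, 0.1549]
ee_rot: [-0.0, -3.14, -0.0]
ft_force: [0.1, 0.2, -1.4]
finger_gap: 0.0314
finger_force: 30.3
```

Call:
{"name": "carry_out", "arguments": {
  "translation": [
    [0, 0, 0],
    [0, 0, 0],
    [0, 0, 0.02],
    [0, 0, 0.03],
    [0, 0, 0.03],
    [0, 0, 0.02],
    [0, 0, 0.005],
    [0, 0, 0.005],
    [0, 0, 0],
    [0, 0, 0]
  ],
  "roll": [0, 0, 0, 0, 0, 0, 0, 0, 0, 0]
}}

```text
clock: 13.03
tcp_pos: [0.6487, 0.1068, 0.0472]
ee_rot: [0.001, 3.14, -0.0]
ft_force: [-0.1, -0.1, -1.7]
finger_gap: 0.031
finger_force: 30.3
```

Call:
{"name": "carry_out", "arguments": {
  "translation": [
    [0, 0, 0.002],
    [0, 0, 0.002],
    [0, 0, 0.002],
    [0, 0, 0],
    [0, 0, 0],
    [0, 0, 0],
    [0, 0, 0],
    [0, 0, 0],
    [0, 0, 0],
    [0, 0, 0]
  ],
  "roll": [0, 0, 0, 0, 0, 0, 0, 0, 0, 0]
}}

```text
clock: 13.87
tcp_pos: [0.6484, 0.1071, 0.0402]
ee_rot: [0.0, 3.141, -0.0]
ft_force: [-0.1, 0.7, 3.0]
finger_gap: 0.0307
finger_force: 30.8
```

Call:
{"name": "carry_out", "arguments": {
  "translation": [
    [0, 0, 0],
    [0, 0, 0],
    [0, 0, 0],
    [0, 0, 0],
    [0, 0, 0],
    [0, 0, -0.01],
    [0, 0, -0.03],
    [0, 0, -0.035],
    [0, 0, -0.025],
    [0, 0, 0]
  ],
  "roll": [0, 0, 0, 0, 0, 0, 0, 0, 0, 0],
  "gripper": -0.4
}}

```text
clock: 14.7
tcp_pos: [0.6503, 0.1072, 0.1468]
ee_rot: [0.0, 3.131, -0.0]
ft_force: [1.1, -0.0, 0.2]
finger_gap: 0.0598
finger_force: 0.0
```

Call:
{"name": "carry_out", "arguments": {
  "translation": [
    [0.026, -0.0145, 0],
    [0.0265, -0.015, 0],
    [0.0265, -0.015, 0],
    [0.0265, -0.0145, 0],
    [0.0265, -0.0145, 0],
    [0.0265, -0.0145, 0],
    [0.026, -0.0145, 0],
    [0.026, -0.015, 0],
    [0, 0, 0],
    [0, 0, 0]
  ],
  "roll": [0, 0, 0, 0, 0, 0, 0, 0, 6.8, 6.8]
}}

```text
clock: 15.53
tcp_pos: [0.4366, -0.0109, 0.1404]
ee_rot: [0.383, 3.118, -0.0]
ft_force: [1.0, -0.0, 0.1]
finger_gap: 0.0597
finger_force: 0.0
```

Call:
{"name": "carry_out", "arguments": {
  "translation": [
    [0, 0, 0],
    [0, 0, 0],
    [0, 0, 0],
    [0, 0, 0],
    [0, 0, 0],
    [0, 0, 0.01],
    [0, 0, 0.02],
    [0, 0, 0.02],
    [0, 0, 0],
    [0, 0, 0]
  ],
  "roll": [6.8, 6.8, 6.8, 6.8, 6.8, 6.8, 6.8, 6.8, 0, 0]
}}

```text
clock: 16.37
tcp_pos: [0.4375, -0.0103, 0.0899]
ee_rot: [-1.752, -2.606, 0.001]
ft_force: [-0.3, 0.2, 0.5]
finger_gap: 0.0594
finger_force: 0.0
```

Call:
{"name": "carry_out", "arguments": {
  "translation": [
    [0, 0, 0.02],
    [0, 0, 0.02],
    [0, 0, 0.01],
    [0, 0, 0.006],
    [0, 0, 0],
    [0, 0, 0],
    [0, 0, 0],
    [0, 0, 0],
    [0, 0, 0],
    [0, 0, 0]
  ],
  "roll": [0, 0, 0, 0, 0, 0, 0, 0, 0, 0]
}}

```text
clock: 17.2
tcp_pos: [0.4379, -0.0104, 0.0342]
ee_rot: [1.756, 2.604, 0.0]
ft_force: [-0.3, -0.0, 0.2]
finger_gap: 0.0598
finger_force: 0.0
```

Call:
{"name": "carry_out", "arguments": {
  "translation": [
    [0, 0, 0],
    [0, 0, 0],
    [0, 0, 0],
    [0, 0, 0],
    [0, 0, 0],
    [0, 0, 0],
    [0, 0, 0],
    [0, 0, -0.01],
    [0, 0, -0.02],
    [0, 0, -0.03]
  ],
  "roll": [0, 0, 0, 0, 0, 0, 0, 0, 0, 0],
  "gripper": 1
}}

```text
clock: 18.03
tcp_pos: [0.4365, -0.0101, 0.0929]
ee_rot: [-1.754, -2.6, 0.002]
ft_force: [-0.3, 0.5, -1.4]
finger_gap: 0.0374
finger_force: 30.4
```

Call:
{"name": "carry_out", "arguments": {
  "translation": [
    [0, 0, -0.01],
    [0, 0, -0.01],
    [0, 0, -0.01],
    [0, 0, 0],
    [0, 0, 0],
    [0, 0, 0],
    [0, 0, 0],
    [0, 0, 0],
    [0, 0, 0],
    [0, 0, 0]
  ],
  "roll": [-6.8, -6.8, -6.8, -6.8, -6.8, -6.8, -6.8, -6.8, -6.8, -6.8]
}}

```text
clock: 18.87
tcp_pos: [0.4374, -0.0103, 0.1235]
ee_rot: [0.009, -3.141, -0.0]
ft_force: [0.4, 0.3, -0.5]
finger_gap: 0.0375
finger_force: 30.5
```

Call:
{"name": "carry_out", "arguments": {
  "translation": [
    [-0.031, -0.005, 0],
    [-0.0315, -0.0055, 0],
    [-0.0315, -0.0055, 0],
    [-0.0315, -0.0055, 0],
    [-0.0315, -0.0055, 0],
    [-0.031, -0.0055, 0],
    [-0.031, -0.0055, 0],
    [0, 0, 0],
    [0, 0, 0.01],
    [0, 0, 0.02]
  ],
  "roll": [0, 0, 0, 0, 0, 0, 0, 0, 0, 0]
}}

```text
clock: 19.7
tcp_pos: [0.6569, -0.0484, 0.0944]
ee_rot: [0.0, 3.139, -0.001]
ft_force: [0.6, 0.0, -1.2]
finger_gap: 0.0372
finger_force: 30.5
```

Call:
{"name": "carry_out", "arguments": {
  "translation": [
    [0, 0, 0.02],
    [0, 0, 0.015],
    [0, 0, 0.01],
    [0, 0, 0.005],
    [0, 0, 0.003],
    [0, 0, 0.003],
    [0, 0, 0],
    [0, 0, 0],
    [0, 0, 0],
    [0, 0, 0]
  ],
  "roll": [0, 0, 0, 0, 0, 0, 0, 0, 0, 0]
}}

```text
clock: 20.53
tcp_pos: [0.6568, -0.0484, 0.0382]
ee_rot: [0.0, 3.141, -0.0]
ft_force: [-0.2, -0.1, -1.0]
finger_gap: 0.0373
finger_force: 30.5
```

Call:
{"name": "carry_out", "arguments": {
  "translation": [
    [0, 0, 0],
    [0, 0, 0],
    [0, 0, 0],
    [0, 0, 0],
    [0, 0, 0],
    [0, 0, -0.01],
    [0, 0, -0.03],
    [0, 0, -0.035],
    [0, 0, -0.025],
    [0, 0, 0]
  ],
  "roll": [0, 0, 0, 0, 0, 0, 0, 0, 0, 0],
  "gripper": -0.4
}}

```text
clock: 21.37
tcp_pos: [0.6588, -0.0488, 0.1448]
ee_rot: [-0.0, 3.131, -0.004]
ft_force: [0.6, -0.1, 1.2]
finger_gap: 0.0602
finger_force: 0.0
```

Call:
{"name": "carry_out", "arguments": {
  "translation": [
    [0.018, 0.028, 0],
    [0.018, 0.0285, 0],
    [0.018, 0.0285, 0],
    [0.018, 0.0285, 0],
    [0.018, 0.0285, 0],
    [0.018, 0.0285, 0],
    [0.018, 0.0285, 0],
    [0.018, 0.0285, 0],
    [0.018, 0.0285, 0],
    [0.018, 0.0285, 0]
  ],
  "roll": [0, 0, 0, 0, 0, 0, 0, 0, 0, 0]
}}

```text
clock: 22.2
tcp_pos: [0.4756, 0.2374, 0.1383]
ee_rot: [0.001, 3.141, 0.0]
ft_force: [0.7, 0.8, 0.2]
finger_gap: 0.0596
finger_force: 0.0
```

Call:
{"name": "carry_out", "arguments": {
  "translation": [
    [0.019, 0.028, 0],
    [0.0195, 0.0285, 0],
    [0, 0, 0],
    [0, 0, 0],
    [0, 0, 0],
    [0, 0, 0],
    [0, 0, 0],
    [0, 0, 0],
    [0, 0, 0],
    [0, 0, 0]
  ],
  "roll": [0, 0, -6.8, -6.8, -6.8, -6.8, -6.8, -6.8, -6.8, -6.8]
}}

```text
clock: 23.03
tcp_pos: [0.4382, 0.2927, 0.1382]
ee_rot: [-1.444, 2.79, -0.0]
ft_force: [0.2, -0.1, 0.6]
finger_gap: 0.0599
finger_force: 0.0
```

Call:
{"name": "carry_out", "arguments": {
  "translation": [
    [0, 0, 0],
    [0, 0, 0],
    [0, 0, 0],
    [0, 0, 0.02],
    [0, 0, 0.02],
    [0, 0, 0],
    [0, 0, 0],
    [0, 0, 0],
    [0, 0, 0],
    [0, 0, 0]
  ],
  "roll": [-6.8, -6.8, -6.8, -6.9, 0, 0, 0, 0, 0, 0]
}}

```text
clock: 23.87
tcp_pos: [0.4386, 0.2928, 0.0988]
ee_rot: [-2.053, 2.376, -0.001]
ft_force: [-0.5, -0.1, -0.2]
finger_gap: 0.0597
finger_force: 0.0
```

Run:
```python
from h import *
print(robot.sense()["tcp_pos"])
a=save("top","t2.png")
u=cv2.resize(a[120:270,150:500],(800,343),interpolation=2)
cv2.imwrite("pics/c2.png",cv2.convertScaleAbs(u[:,:,::-1],alpha=1.8))
```

```text
[0.43860682 0.29283579 0.09879931]
```

View pics/c2.png

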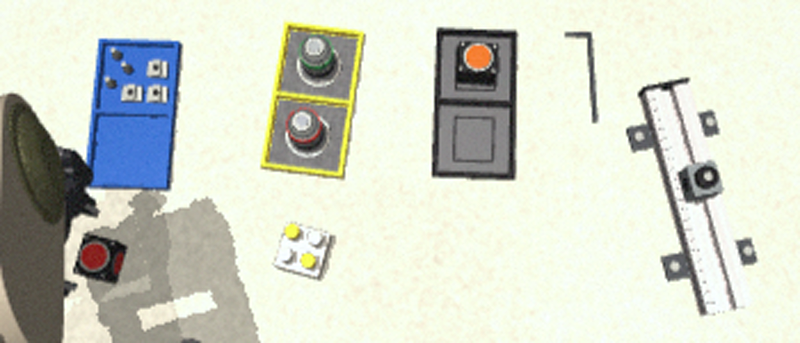

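Both objectives and the amber cube stand centred in their bays. The red cube is at (95,256), unmoved, with the fingers above it fore and aft.

Call:
{"name": "carry_out", "arguments": {
  "translation": [
    [0, 0, 0.02],
    [0, 0, 0.02],
    [0, 0, 0.015],
    [0, 0, 0.009],
    [0, 0, 0],
    [0, 0, 0],
    [0, 0, 0],
    [0, 0, 0],
    [0, 0, 0],
    [0, 0, 0]
  ],
  "roll": [0, 0, 0, 0, 0, 0, 0, 0, 0, 0]
}}

```text
clock: 24.75
tcp_pos: [0.4385, 0.2928, 0.0344]
ee_rot: [-2.054, 2.376, -0.001]
ft_force: [0.4, 0.5, 0.4]
finger_gap: 0.0596
finger_force: 0.0
```

Call:
{"name": "carry_out", "arguments": {
  "translation": [
    [0, 0, 0],
    [0, 0, 0],
    [0, 0, 0],
    [0, 0, 0],
    [0, 0, 0],
    [0, 0, 0],
    [0, 0, 0],
    [0, 0, -0.02],
    [0, 0, -0.03],
    [0, 0, -0.03]
  ],
  "roll": [0, 0, 0, 0, 0, 0, 0, 0, 0, 0],
  "gripper": 1
}}

```text
clock: 25.58
tcp_pos: [0.4376, 0.2924, 0.114]
ee_rot: [2.053, -2.375, -0.002]
ft_force: [0.2, -0.3, -0.3]
finger_gap: 0.0373
finger_force: 30.6
```

Call:
{"name": "carry_out", "arguments": {
  "translation": [
    [0, 0, -0.01],
    [0, 0, -0.01],
    [0, 0, 0],
    [0, 0, 0],
    [0, 0, 0],
    [0, 0, 0],
    [0, 0, 0],
    [0, 0, 0],
    [0, 0, 0],
    [0, 0, 0]
  ],
  "roll": [6.8, 6.8, 6.8, 6.8, 6.8, 6.8, 6.8, 6.8, 6.8, 6.8]
}}

```text
clock: 26.42
tcp_pos: [0.438, 0.2926, 0.1334]
ee_rot: [0.365, -3.119, 0.0]
ft_force: [-0.7, -0.3, -0.8]
finger_gap: 0.0372
finger_force: 30.6
```

Call:
{"name": "carry_out", "arguments": {
  "translation": [
    [0, 0, 0],
    [0, 0, 0],
    [-0.0132, -0.0313, 0],
    [-0.0132, -0.0313, 0],
    [-0.0132, -0.0313, 0],
    [-0.0132, -0.0313, 0],
    [-0.0132, -0.0313, 0],
    [-0.0132, -0.0313, 0],
    [-0.0132, -0.0313, 0],
    [-0.0132, -0.0313, 0]
  ],
  "roll": [6.8, 6.9, 0, 0, 0, 0, 0, 0, 0, 0]
}}

```text
clock: 27.25
tcp_pos: [0.5439, 0.0406, 0.1334]
ee_rot: [-0.001, -3.141, -0.0]
ft_force: [-0.4, -0.3, -0.7]
finger_gap: 0.0378
finger_force: 30.7
```

Call:
{"name": "carry_out", "arguments": {
  "translation": [
    [-0.0133, -0.0312, 0],
    [-0.0133, -0.0312, 0],
    [-0.0133, -0.0312, 0],
    [0, 0, 0],
    [0, 0, 0],
    [0, 0, 0.01],
    [0, 0, 0.02],
    [0, 0, 0.02],
    [0, 0, 0.02],
    [0, 0, 0.01]
  ],
  "roll": [0, 0, 0, 0, 0, 0, 0, 0, 0, 0]
}}

```text
clock: 28.08
tcp_pos: [0.582, -0.0495, 0.051]
ee_rot: [0.002, -3.137, -0.002]
ft_force: [-0.1, 0.7, -0.9]
finger_gap: 0.0374
finger_force: 30.7
```

Call:
{"name": "carry_out", "arguments": {
  "translation": [
    [0, 0, 0.006],
    [0, 0, 0.005],
    [0, 0, 0.003],
    [0, 0, 0.002],
    [0, 0, 0],
    [0, 0, 0],
    [0, 0, 0],
    [0, 0, 0],
    [0, 0, 0],
    [0, 0, 0]
  ],
  "roll": [0, 0, 0, 0, 0, 0, 0, 0, 0, 0]
}}

```text
clock: 28.92
tcp_pos: [0.5838, -0.0514, 0.0382]
ee_rot: [0.0, 3.141, -0.0]
ft_force: [-0.2, -0.1, 2.0]
finger_gap: 0.0372
finger_force: 31.0
```

Call:
{"name": "carry_out", "arguments": {
  "translation": [
    [0, 0, 0],
    [0, 0, 0],
    [0, 0, 0],
    [0, 0, 0],
    [0, 0, 0],
    [0, 0, -0.01],
    [0, 0, -0.03],
    [0, 0, -0.035],
    [0, 0, -0.025],
    [0, 0, 0]
  ],
  "roll": [0, 0, 0, 0, 0, 0, 0, 0, 0, 0],
  "gripper": -0.4
}}

```text
clock: 29.75
tcp_pos: [0.5857, -0.0518, 0.144]
ee_rot: [0.0, 3.132, -0.005]
ft_force: [0.5, -0.3, -0.2]
finger_gap: 0.0595
finger_force: 0.0
```

Call:
{"name": "carry_out", "arguments": {
  "translation": [
    [0.0045, -0.03, 0],
    [0.0045, -0.03, 0],
    [0.0045, -0.0302, 0],
    [0.0045, -0.0302, 0],
    [0.0045, -0.0302, 0],
    [0.0045, -0.0302, 0],
    [0.0045, -0.0302, 0],
    [0, 0, 0],
    [0, 0, 0],
    [0, 0, 0]
  ],
  "roll": [0, 0, 0, 0, 0, 0, 0, 6.7, 6.7, 6.7]
}}

```text
clock: 30.58
tcp_pos: [0.5517, -0.2629, 0.1377]
ee_rot: [-0.559, -3.091, -0.0]
ft_force: [-0.0, 0.5, -0.9]
finger_gap: 0.0598
finger_force: 0.0
```

Call:
{"name": "carry_out", "arguments": {
  "translation": [
    [0, 0, 0],
    [0, 0, 0],
    [0, 0, 0],
    [0, 0, 0],
    [0, 0, 0],
    [0, 0, 0],
    [0, 0, 0.01],
    [0, 0, 0.02],
    [0, 0, 0],
    [0, 0, 0]
  ],
  "roll": [6.7, 6.7, 6.7, 6.7, 6.7, 6.7, 6.7, 6.5, 0, 0]
}}

```text
clock: 31.42
tcp_pos: [0.5517, -0.2621, 0.1074]
ee_rot: [-1.874, -2.518, -0.0]
ft_force: [0.6, -0.5, 1.3]
finger_gap: 0.0595
finger_force: 0.0
```

Run:
```python
from h import *
print(robot.sense()["tcp_pos"])
a=save("scene","s2.png")
u=cv2.resize(a[140:290,140:380],(800,500),interpolation=2)
cv2.imwrite("pics/c3.png",cv2.convertScaleAbs(u[:,:,::-1],alpha=1.8))
```

```text
[ 0.55174497 -0.26209016  0.10740859]
```

View pics/c3.png

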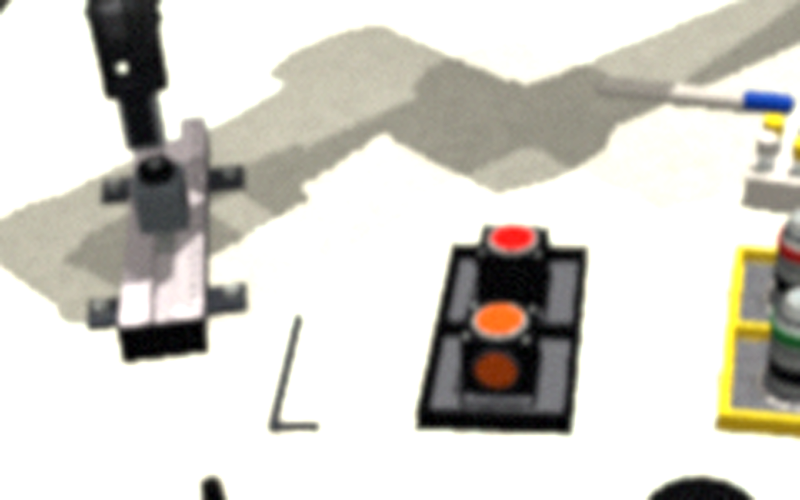

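The red and amber cubes stand in the black tray at (510,240) and (500,320). The fingers hang above the clamp at (160,190).

Call:
{"name": "carry_out", "arguments": {
  "translation": [
    [0, 0, 0.01],
    [0, 0, 0.02],
    [0, 0, 0.01],
    [0, 0, 0.01],
    [0, 0, 0.008],
    [0, 0, 0],
    [0, 0, 0],
    [0, 0, 0],
    [0, 0, 0],
    [0, 0, 0]
  ],
  "roll": [0, 0, 0, 0, 0, 0, 0, 0, 0, 0],
  "newtons": 20
}}

```text
clock: 32.3
tcp_pos: [0.5523, -0.2625, 0.0504]
ee_rot: [1.879, 2.516, 0.0]
ft_force: [0.3, -0.2, 0.7]
finger_gap: 0.0597
finger_force: 0.0
```

Call:
{"name": "carry_out", "arguments": {
  "translation": [
    [0, 0, 0],
    [0, 0, 0],
    [0, 0, 0],
    [0, 0, 0],
    [0, 0, 0],
    [0, 0, 0],
    [0, 0, 0],
    [0, 0, 0],
    [0, 0, 0],
    [0, 0, 0]
  ],
  "roll": [0, 0, 0, 0, 0, 0, 0, 0, 0, 0],
  "gripper": 1
}}

```text
clock: 33.13
tcp_pos: [0.5522, -0.2625, 0.0501]
ee_rot: [1.88, 2.517, -0.0]
ft_force: [-1.2, -0.0, 5.2]
finger_gap: 0.0293
finger_force: 22.0
```

Run:
```python
from h import *
s=robot.sense();print(s["tcp_pos"],s["ee_rot"],s["ft_force"],s["ft_torque"])
```

```text
[ 0.55220547 -0.26245445  0.05010543] [ 1.87965040e+00  2.51666423e+00 -6.93125427e-05] [-1.18073382 -0.01180279  5.18131607] [ 0.08924619  0.20259956 -0.01251069]
```

Call:
{"name": "carry_out", "arguments": {
  "translation": [
    [0, 0, -0.0005],
    [0, -0.002, 0],
    [0, -0.003, 0],
    [0, -0.004, 0],
    [0, -0.004, 0],
    [0, -0.004, 0],
    [0, -0.004, 0],
    [0, -0.003, 0],
    [0, 0, 0],
    [0, 0, 0]
  ],
  "roll": [0, 0, 0, 0, 0, 0, 0, 0, 0, 0]
}}

```text
clock: 33.97
tcp_pos: [0.5289, -0.2692, 0.0502]
ee_rot: [-1.88, -2.516, 0.0]
ft_force: [-0.5, 0.3, -0.4]
finger_gap: 0.0295
finger_force: 21.4
```

```bash
cat > f.py <<'E'
from h import *
from scipy.spatial.transform import Rotation as R
s=robot.sense();r=R.from_rotvec(s["ee_rot"]).inv()
print(np.round(s["tcp_pos"],4),"tool force",np.round(r.apply(s["ft_force"]),2),"torque",np.round(r.apply(s["ft_torque"]),3))
E
python3 f.py
```

```text
[ 0.5289 -0.2692  0.0502] tool force [ 0.42 -0.35  0.36] torque [-0.046 -0.013 -0.008]
```

No lateral force, so I continue the slide.

Call:
{"name": "carry_out", "arguments": {
  "translation": [
    [0, -0.003, 0],
    [0, -0.005, 0],
    [0, -0.005, 0],
    [0, -0.005, 0],
    [0, -0.005, 0],
    [0, -0.005, 0],
    [0, -0.005, 0],
    [0, -0.003, 0],
    [0, 0, 0],
    [0, 0, 0]
  ],
  "roll": [0, 0, 0, 0, 0, 0, 0, 0, 0, 0]
}}

```text
clock: 34.8
tcp_pos: [0.4945, -0.2795, 0.0504]
ee_rot: [1.88, 2.517, 0.0]
ft_force: [-0.1, -0.8, -0.6]
finger_gap: 0.0292
finger_force: 21.4
```

```bash
python3 f.py
```

```text
[ 0.4945 -0.2795  0.0504] tool force [-0.7  -0.31  0.62] torque [ 0.005 -0.012 -0.015]
```

Call:
{"name": "carry_out", "arguments": {
  "translation": [
    [0, -0.003, 0],
    [0, -0.005, 0],
    [0, -0.005, 0],
    [0, -0.005, 0],
    [0, -0.005, 0],
    [0, -0.005, 0],
    [0, -0.005, 0],
    [0, -0.003, 0],
    [0, 0, 0],
    [0, 0, 0]
  ],
  "roll": [0, 0, 0, 0, 0, 0, 0, 0, 0, 0]
}}

```text
clock: 35.63
tcp_pos: [0.46, -0.2897, 0.0504]
ee_rot: [1.88, 2.517, 0.0]
ft_force: [0.7, 0.9, -1.4]
finger_gap: 0.0296
finger_force: 21.4
```

```bash
python3 f.py
```

```text
[ 0.46   -0.2897  0.0504] tool force [0.66 0.88 1.36] torque [ 0.031 -0.027  0.006]
```

Call:
{"name": "carry_out", "arguments": {
  "translation": [
    [0, -0.004, 0],
    [0, -0.006, 0],
    [0, -0.006, 0],
    [0, -0.006, 0],
    [0, -0.006, 0],
    [0, -0.006, 0],
    [0, -0.006, 0],
    [0, -0.006, 0],
    [0, -0.005, 0],
    [0, -0.004, 0]
  ],
  "roll": [0, 0, 0, 0, 0, 0, 0, 0, 0, 0]
}}

```text
clock: 36.47
tcp_pos: [0.4068, -0.3054, 0.0504]
ee_rot: [1.88, 2.517, -0.0]
ft_force: [-0.3, -0.5, -1.1]
finger_gap: 0.0296
finger_force: 21.3
```

```bash
python3 f.py
python3 - <<'E'
from h import *
a=save("scene","s3.png")
u=cv2.resize(a[130:260,130:290],(640,520),interpolation=2)
cv2.imwrite("pics/c4.png",cv2.convertScaleAbs(u[:,:,::-1],alpha=1.8))
E
```

```text
[ 0.4068 -0.3054  0.0504] tool force [-0.43 -0.47  1.13] torque [-0.042  0.065 -0.009]
```

View pics/c4.png

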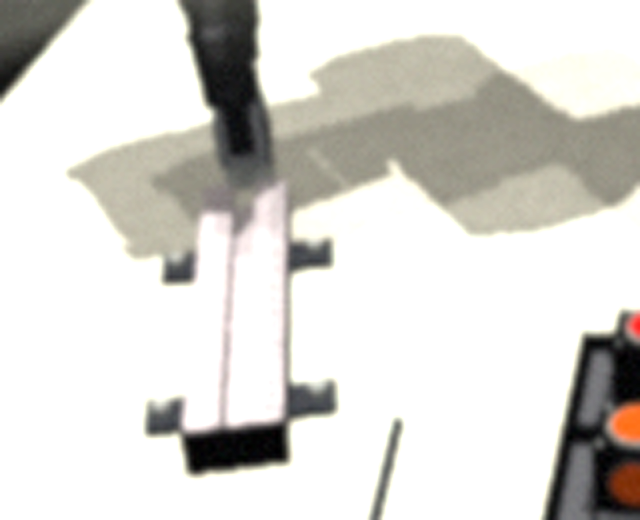

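The clamp hangs in the fingers past the rail's open end at (245,165), and the slot is empty. I go 10 mm further and lift gently.

Call:
{"name": "carry_out", "arguments": {
  "translation": [
    [0, -0.005, 0],
    [0, -0.005, 0],
    [0, 0, 0],
    [0, 0, 0],
    [0, 0, -0.002],
    [0, 0, -0.004],
    [0, 0, -0.006],
    [0, 0, -0.008],
    [0, 0, -0.01],
    [0, 0, 0]
  ],
  "roll": [0, 0, 0, 0, 0, 0, 0, 0, 0, 0],
  "newtons": 40
}}

```text
clock: 37.35
tcp_pos: [0.3984, -0.3087, 0.0824]
ee_rot: [1.878, 2.514, -0.001]
ft_force: [0.1, 0.1, -0.7]
finger_gap: 0.0292
finger_force: 46.5
```

Call:
{"name": "carry_out", "arguments": {
  "translation": [
    [0, 0, -0.03],
    [0, 0, -0.03],
    [0, 0, 0],
    [0, 0, 0],
    [0, 0, 0],
    [0, 0, 0],
    [0, 0, 0],
    [0, 0, 0],
    [0, 0, 0],
    [0, 0, 0]
  ],
  "roll": [0, 0, -6.7, -6.7, -6.7, -6.7, -6.7, -6.7, -6.7, -6.7]
}}

```text
clock: 38.18
tcp_pos: [0.3977, -0.308, 0.1404]
ee_rot: [0.534, 3.096, -0.0]
ft_force: [0.4, 0.4, -1.3]
finger_gap: 0.0294
finger_force: 46.6
```

Call:
{"name": "carry_out", "arguments": {
  "translation": [
    [0, 0, 0],
    [0, 0, 0],
    [0, 0, 0],
    [0, 0, 0],
    [0, 0, 0],
    [0, 0, 0],
    [0, 0, 0],
    [0, 0, 0],
    [0, 0, 0],
    [0, 0, 0]
  ],
  "roll": [-6.7, -6.7, -6.6, 0, 0, 0, 0, 0, 0, 0]
}}

```text
clock: 39.02
tcp_pos: [0.3978, -0.308, 0.1403]
ee_rot: [-0.001, 3.142, 0.0]
ft_force: [-0.3, 1.0, -0.4]
finger_gap: 0.0293
finger_force: 46.6
```

Call:
{"name": "carry_out", "arguments": {
  "translation": [
    [-0.0075, 0.029, 0],
    [-0.0075, 0.0295, 0],
    [-0.0075, 0.0295, 0],
    [-0.0075, 0.03, 0],
    [-0.0075, 0.03, 0],
    [-0.0075, 0.03, 0],
    [-0.0075, 0.03, 0],
    [-0.0075, 0.03, 0],
    [-0.0075, 0.03, 0],
    [-0.0075, 0.03, 0]
  ],
  "roll": [0, 0, 0, 0, 0, 0, 0, 0, 0, 0]
}}

```text
clock: 39.85
tcp_pos: [0.4725, -0.0084, 0.1404]
ee_rot: [-0.002, 3.141, -0.0]
ft_force: [0.6, 0.7, -1.1]
finger_gap: 0.0294
finger_force: 46.6
```

Call:
{"name": "carry_out", "arguments": {
  "translation": [
    [-0.0075, 0.03, 0],
    [-0.0075, 0.03, 0],
    [-0.0075, 0.03, 0],
    [-0.0075, 0.03, 0],
    [-0.0075, 0.03, 0],
    [-0.0075, 0.03, 0],
    [-0.0075, 0.03, 0],
    [-0.0075, 0.03, 0],
    [-0.0075, 0.029, 0],
    [-0.0075, 0.024, 0]
  ],
  "roll": [0, 0, 0, 0, 0, 0, 0, 0, 0, 0]
}}

```text
clock: 40.68
tcp_pos: [0.5468, 0.2853, 0.1402]
ee_rot: [0.003, -3.141, -0.0]
ft_force: [-0.2, 0.1, -0.8]
finger_gap: 0.0289
finger_force: 46.6
```

Call:
{"name": "carry_out", "arguments": {
  "translation": [
    [0, 0, 0],
    [0, 0, 0],
    [0, 0, 0.01],
    [0, 0, 0.02],
    [0, 0, 0.02],
    [0, 0, 0.02],
    [0, 0, 0.01],
    [0, 0, 0.004],
    [0, 0, 0],
    [0, 0, 0]
  ],
  "roll": [0, 0, 0, 0, 0, 0, 0, 0, 0, 0]
}}

```text
clock: 41.52
tcp_pos: [0.5473, 0.2829, 0.0571]
ee_rot: [-0.002, 3.14, 0.0]
ft_force: [-0.1, 0.4, -1.1]
finger_gap: 0.0292
finger_force: 46.6
```

Call:
{"name": "carry_out", "arguments": {
  "translation": [
    [0, 0, 0.004],
    [0, 0, 0.003],
    [0, 0, 0.002],
    [0, 0, 0.001],
    [0, 0, 0],
    [0, 0, 0],
    [0, 0, 0],
    [0, 0, 0],
    [0, 0, 0],
    [0, 0, 0]
  ],
  "roll": [0, 0, 0, 0, 0, 0, 0, 0, 0, 0]
}}

```text
clock: 42.35
tcp_pos: [0.5468, 0.2832, 0.0463]
ee_rot: [-0.002, 3.142, -0.0]
ft_force: [-0.7, 0.4, -1.5]
finger_gap: 0.0291
finger_force: 46.8
```

Call:
{"name": "carry_out", "arguments": {
  "translation": [
    [0, 0, 0],
    [0, 0, 0],
    [0, 0, 0],
    [0, 0, 0],
    [0, 0, 0],
    [0, 0, -0.01],
    [0, 0, -0.03],
    [0, 0, -0.035],
    [0, 0, -0.025],
    [0, 0, 0]
  ],
  "roll": [0, 0, 0, 0, 0, 0, 0, 0, 0, 0],
  "gripper": -0.4
}}

```text
clock: 43.18
tcp_pos: [0.5488, 0.2839, 0.1529]
ee_rot: [-0.003, 3.131, 0.005]
ft_force: [0.2, 0.3, 0.8]
finger_gap: 0.0598
finger_force: 0.0
```

Call:
{"name": "carry_out", "arguments": {
  "translation": [
    [0.02, 0.02, -0.01],
    [0.02, 0.02, -0.01],
    [0.02, 0.02, -0.01],
    [0.02, 0.02, -0.01],
    [0.02, 0.02, -0.01],
    [0.02, 0.02, 0],
    [0.02, 0.02, 0],
    [0.02, 0.02, 0],
    [0, 0, 0],
    [0, 0, 0]
  ],
  "roll": [0, 0, 0, 0, 0, 0, 0, 0, 0, 0]
}}

```text
clock: 44.02
tcp_pos: [0.3856, 0.4436, 0.1965]
ee_rot: [-0.006, 3.142, -0.0]
ft_force: [-0.4, -0.5, 0.0]
finger_gap: 0.0598
finger_force: 0.0
```

Run:
```python
from h import *
a=save("top","t5.png");b=save("scene","s5.png")
u=np.vstack([cv2.resize(a[110:260,150:500],(700,300)),cv2.resize(b[150:280,250:530],(700,300))])
cv2.imwrite("pics/c5.png",cv2.convertScaleAbs(u[:,:,::-1],alpha=1.8))
```

```text
(no output)
```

View pics/c5.png

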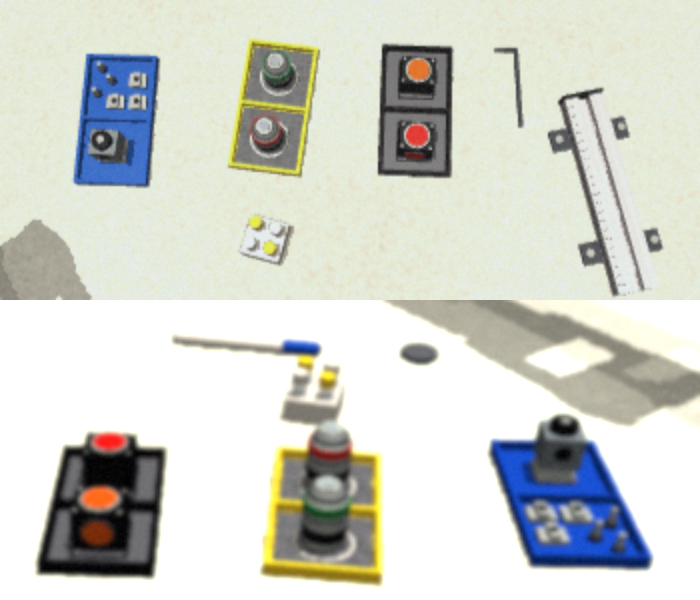

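All five parts stand upright in their bays: clamp at (105,143), objectives at (270,70) and (265,132), cubes at (418,70) and (415,135). The vial rack is unmoved and the gripper is clear, so I hand in.

```bash
python3 -c "
from cell import robot
print(robot.hand_in())"
```

```text
the job is handed in; nothing more can be done
None
```

I handed the job in at about 44 s: the last pictures show both objectives, both cubes and the clamp upright and released in their bays and the vial rack unmoved, but the hand-in gave no verdict.

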